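# Release the spool winder's tailstock to free a wire spool

### The job

The full spool is trapped between the two cones of the small spool winder. With a fingertip rolled round the knurled rim of the locking screw on top of the tailstock, unscrew it (anticlockwise from above) by two full turns from tight, to within a quarter turn, then push the tailstock straight back from the spool until it is right against its end stop. Use touch only: do not pinch the screw, do not lift or shift the spool, which stays lying in its cradle, and leave the small things round the winder where they are.

Things in the scene. Friction and masses are not known exactly. Their poses are not given: they have to be found in the camera images.
- winder_stand: Spool winder fixed to the bench: grey bed 80 x 250 mm, 14 mm high. Origin on the bench under the bed's middle; x across the bed, y along it (within 0.25 rad of world y), z up. Fixed headstock with pulley at the +y end (72 mm high), sliding tailstock with the knurled screw on the -y half; a steel bar across the bed at y = -122 mm, top 27 mm above the bench, is its end stop.
- tailstock (a joint): Travel of the tailstock along the stand's -y, away from the spool, in m: 0 as it starts, 0.045 against the end stop. Block 56 mm (x) by 50 mm (y), top 92 mm above the bench. Until the screw is undone by about 1.7 turns its point sits in a hole of the bed and the tailstock has only about 1 mm of play; then it slides stiffly (about 9 N) and stays where left.
- tailstock_face (a point): Middle of the upper part of the tailstock's flat front face (towards the spool, facing the stand's +y), 82 mm above the bench, 10 mm under the block's top edge. Travels with the tailstock. At the start the spool's flange is 14 mm in front of this face; the flange's top is 12 mm lower than this point.
- lock_screw (a joint): Turn of the locking screw in rad, positive anticlockwise from above (unscrewing). 0 is tight; starts between 0 and 0.4; two full turns are 12.57. It rises 1.75 mm a turn, stops hard at 0, otherwise turns with light friction (0.04 N m) and stays where left. It travels with the tailstock.
- lock_screw_head (a point): Centre of the screw's steel head, on its upright axis, half-way up the knurled rim. The head is a disc 44 mm across, 16 mm high, on top of the tailstock block; when tight this point is 107 mm above the bench, 15 mm above the block's top, with a 7 mm gap under the head. It rises and travels with the screw. Nothing else within 120 mm reaches as high as the head's underside.
- index_line (a point): Outer part of the dark engraved line on top of the screw's head, 15 mm from the axis; it turns with the head and shows its angle. At joint value 0 it points to the stand's -x side, at the short witness line on the block.
- spool_centre (a point): Centre of the loose wire spool, on its axis (along the stand's y). Cream flanges of 52 mm diameter, 64 mm long, 0.35 kg; it lies on two steel rods of the cradle, axis 44 mm and top 70 mm above the bench. The cones reach 4 mm into its ends.
- ring_gauge: Steel setting ring, 48 mm across, 14 mm high, beside the winder; origin under its centre. Leave alone.
- test_weight: Check weight, 22 mm across, 37 mm high, beside the winder; origin under its centre. Leave alone.
- eraser: Eraser, 20 x 42 x 12 mm, beside the winder; origin under its centre. Leave alone.
- shim_olive: Small setting block, 18 x 34 x 9 mm, right of the winder; origin under its centre. Leave alone.
- pencil_green: Pencil lying on the bench, 169 mm long. Leave alone.
Not all that is in view belongs to the job. What is shaped like the part that bears spool_centre but pink or purple is not meant.

How it is judged:
By the outcome, as a careful person would: the job done as asked, in the order asked, and still so for the second after the job is handed in, with the robot touching nothing.
It also fails if it takes over 70 s, if anything falls off the work surface, if the arm or the gripper's body presses on something with over 40 N, if the wrist force passes 120 N, or if a joint passes its speed limit or range.

### The arm

A 7-joint arm with a two-finger parallel gripper is mounted at the origin on a cart in front of the work surface, level with it; the furniture and walls round the work are solid. World frame = base frame: x ahead of the robot, y to its left, z up, the work surface at z = 0. Lengths are in m, angles in rad, forces in N, time in s.
With the tool pointing down it reaches from about 0.4 to 0.875 m from the base axis. Payload 6.5 kg.
Tool frame: the origin (TCP) lies at the very end of the fingers, on their centre line; the grasp point (between the pads) lies 19 mm behind it; x points along the fingers, z is the direction in which the jaws open and shut, and the axes are right-handed (so a half turn about x gives the same grasp; the last joint's range is limited). The gripper opens to 85 mm and grips with 20 to 120 N. Pads are 22 mm wide; open, the fingers measure 114 mm over their backs; the gripper's body (76 mm by 85 mm) begins 54 mm behind the grasp point. The pads swing forward as they close: fully open they stand 13 mm farther back than shut.
Start: joints at [1.07, 0.536, -0.004, 1.538, 0.003, 1.067, -0.071], TCP at [0.274, -0.59, 0.231] pointing down, gripper open.
Joint ranges: [-2.7, 2.7], [-0.37, 2.16], [-1.27, 1.26], [0.24, 2.4], [-1.31, 4.45], [0.19, 1.91], [-2.76, 2.76]. Speed limits (rad/s): [2.39, 2.39, 3.14, 3.14, 3.14, 3.14, 3.14].

### API

Orientations are given as a rotation vector (axis times angle).
In Python, from workcell import * gives the robot as it stands. The module is installed in compiled form; this text tells all that it offers.
- The arm moves only by the tool step_arm, never from a script. Its arguments are lists of equal length, an entry for each row: "claw": the opening, from 0 (shut) to 1 (fully open); "slide": the shift along the world's x, y, z each as a share of 0.08 m, from -1 to 1, a list of three; "yaw": the turn about the world's z as a share of pi/2 rad, from -1 to 1. In form: {"claw": [claw, ...], "slide": [[dx, dy, dz], ...], "yaw": [yaw, ...]}. A call has 1 to 5 rows; each row is the pose to reach, as a shift and turn from the pose measured when the call began; what a row does not reach only later rows make up. A row lasts 1/8 s, in which the tool goes at most 62.5 mm and 10.7 degrees, less where a joint would pass 70% of its speed; a pose out of reach is approached as far as the arm can. A call with a number of a shift or a turn outside -1 to 1 is refused whole. A call with a gripper value outside its range is refused whole. The fingers move at their own pace and stop on an object; the grip force is fixed at half the most. Time passes only in rows, so rows that repeat a pose let the fingers close. It gives the time, the measured TCP pose, the force and the opening at its end, in the units of the state.
- read_state(): the state, without advancing time (a new reading comes with each control period).
- capture(name): name is "scene" or "top"; returns (picture, depth): 480x640x3 uint8, red, green, blue; 480x640 float32, m along the optical axis (not along the pixel's ray), 0 where there is no reading.
- camera_info(name): a dict with "K" (3x3 intrinsics, pixels), "k1" (the pictures are not rectified: a ray, as slopes to the right and down, at radius r is drawn at 1 + k1 r^2 times it, then the intrinsics apply), "R" (3x3) and "t" (3): a world point X has camera coordinates R X + t. Camera axes: x right, y down, z forward; pixel columns grow to the right and rows downward; lengths in m; the calibration is good to about 2 mm. A picture is of the moment at which its call begins. camera_info takes no time and is no camera call.
- hand_in(): hands the job in, once; it reports no verdict.
The state is a dict: "time_s": time; "qpos": joint angles; "dq": joint speeds; "tau": joint torques, N m; "eef_pos": TCP position; "ee_rot": TCP orientation; "contact_force": force on the tool from outside, world axes, zero at the start; "moment": the same for the moment, N m; "gripper_width": finger opening in m.
Only numpy, scipy, OpenCV 4.12 (cv2) and the standard library are available. Lean on these libraries where they do the work, as an engineer would, in place of code of your own. Each camera call takes 0.05 s, during which the arm holds its last target.

## Working session

There is one attempt and no reset: what is moved stays moved. The work goes in short steps, Python scripts to look and compute and a tool call to move; the robot and the scene stay as the last step left them, time stands still between calls to the robot, and variables do not carry over. Pictures are saved under pics/ and viewed, and the job is handed in when it is done.

Besides the shell and the picture viewer there is one more tool, called after ">>>" by a JSON object that holds its "op" and its "data", one argument or row to a line. step_arm: Moves the arm, as the interface text tells. Its arguments: {"type":"object","properties":{"claw":{"type":"array"},"slide":{"type":"array"},"yaw":{"type":"array"}},"required":["claw","slide","yaw"]}

```bash
mkdir -p pics; ls
python3 - <<'E'
from workcell import *
import cv2,numpy as np
s=read_state();print(s)
for n in("scene","top"):
    p,d=capture(n);cv2.imwrite(f"pics/{n}0.png",p[...,::-1]);np.save(f"{n}0.npy",d)
    print(n,camera_info(n))
E
```

```text
pics
{'time_s': 0.0, 'qpos': array([ 1.06977455,  0.53719972, -0.00445312,  1.53889182,  0.00260661,
        1.06731554, -0.07119159]), 'dq': array([0.00013243, 0.00081076, 0.00061922, 0.00203553, 0.00012703,
       0.00170844, 0.00011982]), 'tau': array([-1.21920112e-05, -5.83416402e+01,  1.04840934e+00, -2.59105325e+01,
        1.22073383e-02,  9.44737752e-03, -1.34196910e-05]), 'eef_pos': array([ 0.27352489, -0.5889274 ,  0.23038394]), 'ee_rot': array([ 0.88406677,  1.385743  , -0.88265424]), 'contact_force': array([ 0.31777535, -0.33208628,  0.26934032]), 'moment': array([ 0.00160091, -0.01000757, -0.000523  ]), 'gripper_width': 0.08547639588579493}
scene {'K': array([[493.45405939,   0.        , 327.3605786 ],
       [  0.        , 493.45405939, 239.06833528],
       [  0.        ,   0.        ,   1.        ]]), 'k1': 0.0361606621940804, 'R': array([[-0.76076434, -0.64901523, -0.00410507],
       [-0.33465086,  0.39767554, -0.85432018],
       [ 0.55609929, -0.64856256, -0.51973088]]), 't': array([0.54299521, 0.17081859, 0.88229201])}
top {'K': array([[530.21360437,   0.        , 314.49436696],
       [  0.        , 530.21360437, 234.21832381],
       [  0.        ,   0.        ,   1.        ]]), 'k1': -0.03363451365485433, 'R': array([[-1.65771788e-02, -9.99858550e-01, -2.84210814e-03],
       [-9.92560344e-01,  1.67989541e-02, -1.20589216e-01],
       [ 1.20619903e-01,  8.21934843e-04, -9.92698425e-01]]), 't': array([0.20125385, 0.54887149, 1.17469801])}
```

View pics/scene0.png

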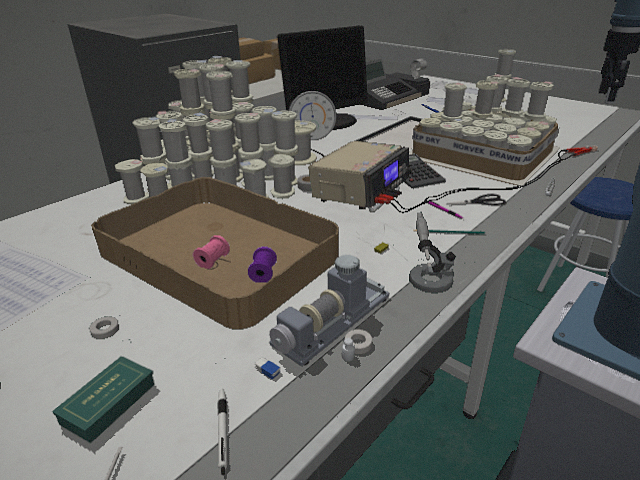

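View pics/top0.png

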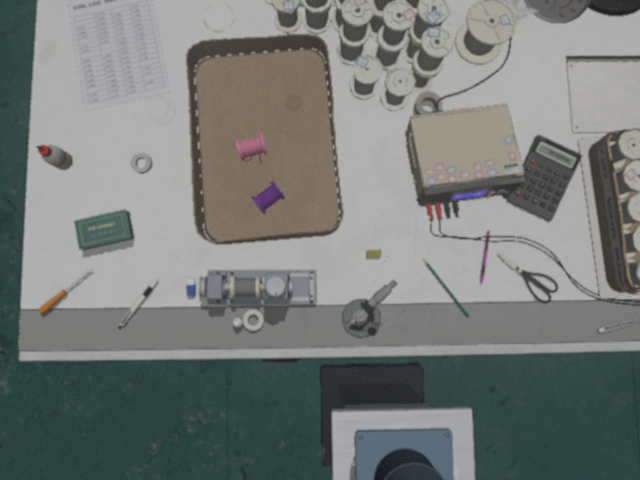

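The scene view shows the winder at about (330,310) with the screw head at (347,265). In the top view the head is at (276,287). The headstock is on the left, and a microscope-like object stands at (365,310). I'll take enlarged crops next.

```bash
cat > h.py <<'E'
from workcell import *
import cv2,numpy as np
def ray(n,u,v):
    c=camera_info(n);K=c["K"];D=np.array([c["k1"],0,0,0,0.])
    x,y=cv2.undistortPoints(np.array([[[u,v]]],float),K,D)[0,0]
    R=np.array(c["R"]);t=np.array(c["t"]);return -R.T@t,R.T@np.array([x,y,1.])
def atz(n,u,v,z):
    o,d=ray(n,u,v);return o+d*(z-o[2])/d[2]
def atd(n,u,v,dep):
    o,d=ray(n,u,v);return o+d*dep
def proj(n,X):
    c=camera_info(n);D=np.array([c["k1"],0,0,0,0.])
    r=cv2.Rodrigues(np.array(c["R"]))[0]
    return cv2.projectPoints(np.atleast_2d(np.array(X,float)),r,np.array(c["t"]),c["K"],D)[0][:,0]
def crop(n,p,u0,v0,w,h,s,name):
    cv2.imwrite(name,cv2.resize(p[v0:v0+h,u0:u0+w,::-1],None,fx=s,fy=s,interpolation=cv2.INTER_CUBIC))
E
python3 - <<'E'
from h import *
a=cv2.imread("pics/top0.png")[...,::-1];b=cv2.imread("pics/scene0.png")[...,::-1]
crop("top",a,180,255,160,90,5,"pics/t1.png")
crop("scene",b,260,245,140,120,5,"pics/s1.png")
E
```

```text
(no output)
```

View pics/t1.png

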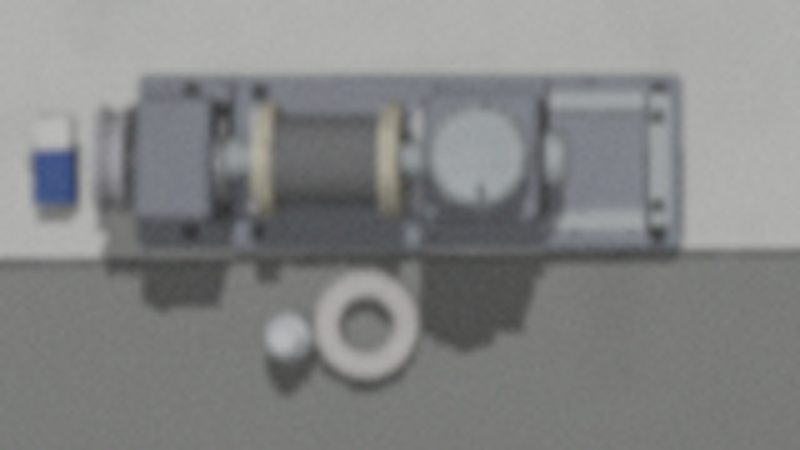

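View pics/s1.png

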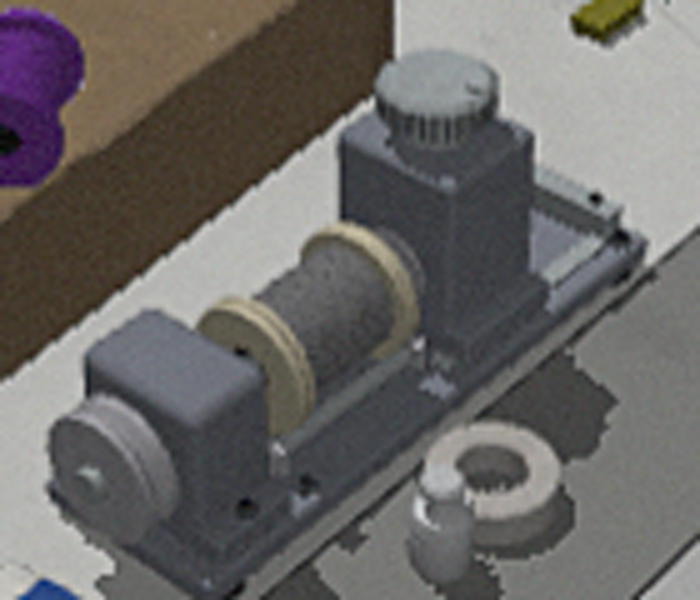

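Top crop: the screw head disc is centred at about (275.8,286.4), with the index line at (276.6,293). The cream spool sits between the cones; the pink and purple spools are in the tray. The ring is at (253,320) and the weight at (237.5,322). Look-alikes for "screw head": the pulley (200,286), ring (253,320) and tray spools (251,147),(268,196). I choose the knurled disc on the block at (276,286).

Run:
```python
from h import *
C=lambda u,v:(180+u/5,255+v/5)
print("head top",atz("top",*C(479,157),.115), atz("scene",260+437/5,245+83/5,.115))
print("idx",atz("top",*C(483,190),.115))
for q in((140,77),(680,77),(682,250)):print("bed",atz("top",*C(*q),.014))
for q in((272,160),(380,160)):print("flange top",atz("top",*C(*q),.07))
for q in((260,155),(392,155)):print("flange top mid",atz("top",*C(*q),.07))
d=np.load("top0.npy");u,v=C(479,157);print(atd("top",u,v,d[int(v)-2:int(v)+3,int(u)-2:int(u)+3].mean()))
for q in((290,335),(367,325)):print("small",atz("top",*C(*q),.02))
print("bar",atz("top",*C(660,160),.027))
print("eraser",atz("top",*C(55,165),.01))
print("head far edge/near edges",[atz("top",*C(*q),.115) for q in((432,157),(526,157),(479,108),(479,204))])
# objects near: tall heights map
import itertools
for v in range(255,350,6):
  print(v,[int(1000*atd("top",u,v,d[v,u])[2]) for u in range(180,420,8)])
```

```text
head top [0.43325257 0.27505197 0.115     ] [0.42824644 0.27889103 0.115     ]
idx [0.41943687 0.27348772 0.115     ]
bed [0.47481004 0.43850148 0.014     ]
bed [0.47076562 0.18997844 0.014     ]
bed [0.39190617 0.19039921 0.014     ]
flange top [0.43446593 0.36901377 0.07      ]
flange top [0.4337205  0.32173552 0.07      ]
flange top mid [0.43672642 0.37427346 0.07      ]
flange top mid [0.43581388 0.31647616 0.07      ]
[0.43328567 0.27515565 0.11362043]
small [0.356613   0.36847902 0.02      ]
small [0.36056784 0.33356196 0.02      ]
bar [0.43266678 0.19968137 0.027     ]
eraser [0.43515686 0.47830791 0.01      ]
head far edge/near edges [array([0.4335707 , 0.29480676, 0.115     ]), array([0.43293225, 0.25530431, 0.115     ]), array([0.45379686, 0.27488326, 0.115     ]), array([0.41362539, 0.27521491, 0.115     ])]
255 [2, 0, 0, -1, 0, 0, 3, -3, -2, 0, 1, 2, 2, 2, 1, 0, 2, 0, 0, 2, 0, 1, 0, -2, 7, 9, 3, 0, 1, 0]
261 [2, 4, -1, 1, 1, 0, 0, -2, 3, -3, 4, -3, 0, 0, 4, 1, 2, 0, 0, 0, -1, 2, 1, -2, -1, 0, 2, -1, 0, 0]
267 [-3, -3, -5, -2, 0, 3, -1, 1, 5, 1, 3, 1, -2, -2, -1, 0, 1, 4, 
[... 826 characters left out ...]
2, 14, 14, 78, 85, -2, -2, -4, 0, -1]
315 [0, 0, 2, 0, 1, -2, -3, -1, 14, 2, 18, -1, 3, 1, 1, -3, 1, 0, -7, -2, 1, 16, 4, 0, 72, 11, -2, 4, -1, -1]
321 [1, -1, 4, -1, -1, 0, 1, 36, 8, -1, 9, 1, 4, 1, -3, 0, -3, -5, -3, -1, 3, 48, -3, 44, 60, 12, -2, 5, 1, 3]
327 [2, 0, 4, 0, 0, 2, -3, 23, -3, 13, 13, 1, 0, 0, -4, 0, -3, -1, 4, 4, -3, 44, 50, 58, 60, -3, -1, -2, 0, -1]
333 [-2, 0, 2, 1, 2, 3, 0, -2, 1, 2, 0, -4, -1, 3, -2, -2, -3, -3, 1, 2, -1, 10, 19, 13, 63, -1, 1, -4, 0, -2]
339 [1, 0, 0, -5, 0, 0, -5, -2, 1, 3, 2, 0, -3, 0, 2, 2, 1, -1, -1, 0, -4, -1, 3, 1232, 0, 0, 1, -3, -3, -2]
345 [-1, -2, -3, -1, -2, 0, 0, 0, -1, 2, 2, -5, 1, -1, 2, -4, -1, -2, -1, 3, 1, 4, -5, -5, -3, 0, 1, 3, 3, 2]
```

Run:
```python
from h import *
s=read_state();R=cv2.Rodrigues(s["ee_rot"])[0];print(R.round(3))
d=np.load("top0.npy")
P=np.array([atd("top",u,v,d[v,u]) for v in range(0,480,3) for u in range(0,640,3) if d[v,u]>0])
for y0 in np.arange(-.7,.6,.1):
  print(round(y0,2),[(round(x0,2),int(1000*P[m,2].max())) for x0 in np.arange(.2,.8,.1) if (m:=(P[:,0]>=x0)&(P[:,0]<x0+.1)&(P[:,1]>=y0)&(P[:,1]<y0+.1)).any()])
```

```text
[[-0.001  0.907  0.421]
 [ 0.001  0.421 -0.907]
 [-1.    -0.    -0.002]]Traceback (most recent call last):
  File "<stdin>", line 4, in <module>
  File "h.py", line 10, in atd
    o,d=ray(n,u,v);return o+d*dep
        ~~~^^^^^^^
  File "h.py", line 4, in ray
    c=camera_info(n);K=c["K"];D=np.array([c["k1"],0,0,0,0.])
ValueError: time passes only in moves, steps and waits
```

```bash
sed -i 's/^def ray/_c={}\n_ci=camera_info\ndef camera_info(n):\n    if n not in _c:_c[n]=_ci(n)\n    return _c[n]\ndef ray/' h.py
python3 - <<'E'
from h import *
d=np.load("top0.npy")
P=np.array([atd("top",u,v,d[v,u]) for v in range(0,480,3) for u in range(0,640,3) if d[v,u]>0])
for y0 in np.arange(-.7,.6,.1):
  print(round(y0,2),[(round(x0,2),int(1000*P[m,2].max())) for x0 in np.arange(.2,.8,.1) if (m:=(P[:,0]>=x0)&(P[:,0]<x0+.1)&(P[:,1]>=y0)&(P[:,1]<y0+.1)).any()])
E
```

```text
-0.7 [(np.float64(0.8), -9)]
-0.6 [(np.float64(0.2), 4), (np.float64(0.3), 10), (np.float64(0.4), 110), (np.float64(0.5), 111), (np.float64(0.6), 114), (np.float64(0.7), 112), (np.float64(0.8), -7)]
-0.5 [(np.float64(0.2), 6), (np.float64(0.3), 10), (np.float64(0.4), 113), (np.float64(0.5), 113), (np.float64(0.6), 116), (np.float64(0.7), 115), (np.float64(0.8), 4)]
-0.4 [(np.float64(0.2), 6), (np.float64(0.3), 5), (np.float64(0.4), 9), (np.float64(0.5), 14), (np.float64(0.6), 23), (np.float64(0.7), 29), (np.float64(0.8), 6)]
-0.3 [(np.float64(0.2), 6), (np.float64(0.3), 5), (np.float64(0.4), 11), (np.float64(0.5), 25), (np.float64(0.6), 124), (np.float64(0.7), 117), (np.float64(0.8), 107)]
-0.2 [(np.float64(0.2), 6), (np.float64(0.3), 9), (np.float64(0.4), 11), (np.float64(0.5), 55), (np.float64(0.6), 122), (np.float64(0.7), 116), (np.float64(0.8), 105)]
-0.1 [(np.float64(0.2), 9), (np.float64(0.3), 5), (np.float64(0.4), 8), (np.float64(0.5), 55), (np.float64(0.6), 124), (np.float64(0.7), 115), (np.float64(0.8), 203)]
-0.0 [(np.float64(0.2), 5), (np.float64(0.3), 86), (np.float64(0.4
[... 221 characters left out ...]
p.float64(0.7), 81), (np.float64(0.8), 79)]
0.2 [(np.float64(0.2), 5), (np.float64(0.3), 30), (np.float64(0.4), 118), (np.float64(0.5), 77), (np.float64(0.6), 54), (np.float64(0.7), 27), (np.float64(0.8), 10)]
0.3 [(np.float64(0.2), 6), (np.float64(0.3), 40), (np.float64(0.4), 71), (np.float64(0.5), 75), (np.float64(0.6), 53), (np.float64(0.7), 53), (np.float64(0.8), 10)]
0.4 [(np.float64(0.2), 7), (np.float64(0.3), 22), (np.float64(0.4), 76), (np.float64(0.5), 75), (np.float64(0.6), 80), (np.float64(0.7), 79), (np.float64(0.8), 82)]
0.5 [(np.float64(0.2), 6), (np.float64(0.3), 7), (np.float64(0.4), 15), (np.float64(0.5), 8), (np.float64(0.6), 6), (np.float64(0.7), 20), (np.float64(0.8), 7)]
```

>>> {"op": "step_arm", "data": {
  "claw": [0, 0, 0],
  "slide": [
    [0.5, 0.5, 0],
    [1, 1, 0],
    [1, 1, 0]
  ],
  "yaw": [-0.1, -0.2, -0.287]
}}

```text
time_s: 0.48
eef_pos: [0.3588, -0.5041, 0.23]
ee_rot: [1.223, 1.206, -1.214]
contact_force: [-0.0, -0.1, -0.1]
gripper_width: 0.0323
```

>>> {"op": "step_arm", "data": {
  "claw": [0, 0],
  "slide": [
    [0.5, 0.5, 0],
    [1, 1, 0]
  ],
  "yaw": [0, 0]
}}

```text
time_s: 0.72
eef_pos: [0.4395, -0.4228, 0.2296]
ee_rot: [1.224, 1.206, -1.215]
contact_force: [0.7, -0.6, -0.5]
gripper_width: -0.0001
```

>>> {"op": "step_arm", "data": {
  "claw": [0, 0],
  "slide": [
    [0.2, 0.5, 0],
    [0.5, 1, 0]
  ],
  "yaw": [0, 0]
}}

```text
time_s: 0.98
eef_pos: [0.4795, -0.3413, 0.2291]
ee_rot: [1.223, 1.207, -1.216]
contact_force: [0.8, 0.8, -0.3]
gripper_width: -0.0002
```

>>> {"op": "step_arm", "data": {
  "claw": [0, 0],
  "slide": [
    [0, 0.5, 0],
    [0, 1, 0]
  ],
  "yaw": [0, 0]
}}

```text
time_s: 1.23
eef_pos: [0.4795, -0.2595, 0.2287]
ee_rot: [1.223, 1.208, -1.215]
contact_force: [0.2, 0.2, 0.4]
gripper_width: 0.0001
```

>>> {"op": "step_arm", "data": {
  "claw": [0, 0],
  "slide": [
    [0, 0.6, 0],
    [0, 1, 0]
  ],
  "yaw": [0, 0]
}}

```text
time_s: 1.48
eef_pos: [0.4791, -0.1769, 0.2284]
ee_rot: [1.222, 1.21, -1.214]
contact_force: [-0.1, 0.0, 0.2]
gripper_width: -0.0
```

Tracking is accurate, so I'll continue.

>>> {"op": "step_arm", "data": {
  "claw": [0, 0],
  "slide": [
    [0, 0.6, 0],
    [0, 1, 0]
  ],
  "yaw": [0, 0]
}}

```text
time_s: 1.72
eef_pos: [0.4788, -0.0943, 0.2282]
ee_rot: [1.22, 1.212, -1.212]
contact_force: [0.4, -0.5, 0.0]
gripper_width: -0.0003
```

>>> {"op": "step_arm", "data": {
  "claw": [0, 0],
  "slide": [
    [0, 0.6, 0],
    [0, 1, 0]
  ],
  "yaw": [0, 0]
}}

```text
time_s: 1.98
eef_pos: [0.4783, -0.0119, 0.228]
ee_rot: [1.219, 1.214, -1.211]
contact_force: [0.4, 0.1, 1.7]
gripper_width: 0.0003
```

>>> {"op": "step_arm", "data": {
  "claw": [0, 0],
  "slide": [
    [-0.1, 0.6, 0],
    [-0.2, 1, 0]
  ],
  "yaw": [0, 0]
}}

```text
time_s: 2.22
eef_pos: [0.4615, 0.0705, 0.2278]
ee_rot: [1.218, 1.216, -1.21]
contact_force: [0.2, -0.7, 0.9]
gripper_width: -0.0001
```

>>> {"op": "step_arm", "data": {
  "claw": [0, 0],
  "slide": [
    [-0.3, 0.6, 0],
    [-0.4, 1, 0]
  ],
  "yaw": [0, 0]
}}

```text
time_s: 2.48
eef_pos: [0.4278, 0.1525, 0.2276]
ee_rot: [1.215, 1.218, -1.209]
contact_force: [0.5, 0.3, 0.2]
gripper_width: -0.0002
```

>>> {"op": "step_arm", "data": {
  "claw": [0, 0],
  "slide": [
    [-0.3, 0.6, 0],
    [-0.6, 1, 0]
  ],
  "yaw": [0, 0]
}}

```text
time_s: 2.72
eef_pos: [0.3785, 0.2346, 0.2275]
ee_rot: [1.214, 1.219, -1.207]
contact_force: [-0.3, -0.0, -1.0]
gripper_width: 0.0
```

>>> {"op": "step_arm", "data": {
  "claw": [0, 0, 0],
  "slide": [
    [0, 0.3, -0.5],
    [0, 0.65, -1],
    [0, 0.65, -1]
  ],
  "yaw": [0, 0, 0]
}}

```text
time_s: 3.1
eef_pos: [0.3761, 0.2871, 0.1449]
ee_rot: [1.208, 1.223, -1.21]
contact_force: [-0.5, -0.6, 0.1]
gripper_width: -0.0001
```

>>> {"op": "step_arm", "data": {
  "claw": [0, 0, 0],
  "slide": [
    [0, 0, -0.3],
    [0, 0, -0.55],
    [0, 0, -0.55]
  ],
  "yaw": [0, 0, 0]
}}

```text
time_s: 3.48
eef_pos: [0.3759, 0.2858, 0.1008]
ee_rot: [1.206, 1.222, -1.212]
contact_force: [0.5, -0.4, 1.1]
gripper_width: 0.0
```

Run:
```python
from h import *
s=read_state();print(s["eef_pos"],cv2.Rodrigues(s["ee_rot"])[0].round(3).tolist(),s["qpos"])
a,_=capture("top");b,_=capture("scene")
A=cv2.resize(a[240:340,200:350],(750,500),interpolation=2);cv2.imwrite("pics/a2.png",A[...,::-1])
A=cv2.resize(b[200:320,280:430],(750,600),interpolation=2);cv2.imwrite("pics/b2.png",A[...,::-1])
```

```text
[0.37590647 0.2857601  0.10082252] [[-0.01, 1.0, 0.003], [0.005, 0.003, -1.0], [-1.0, -0.01, -0.005]] [-0.49578863  0.46496426 -0.29460646  2.07582765  0.20357044  0.63170715
 -2.49430657]
```

View pics/a2.png

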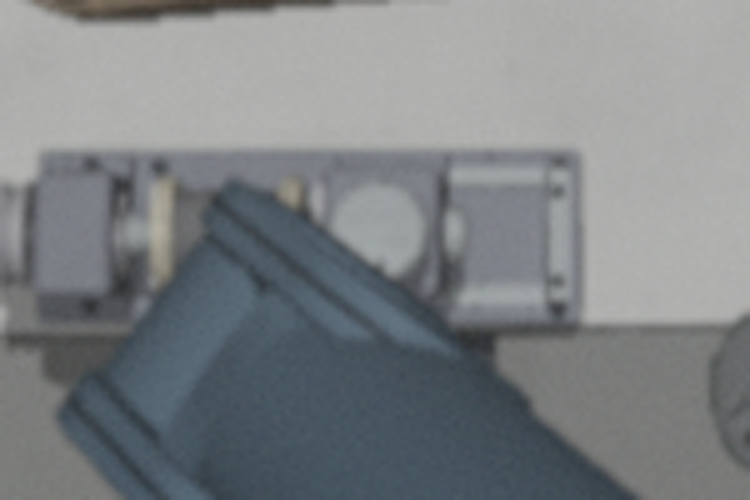

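View pics/b2.png

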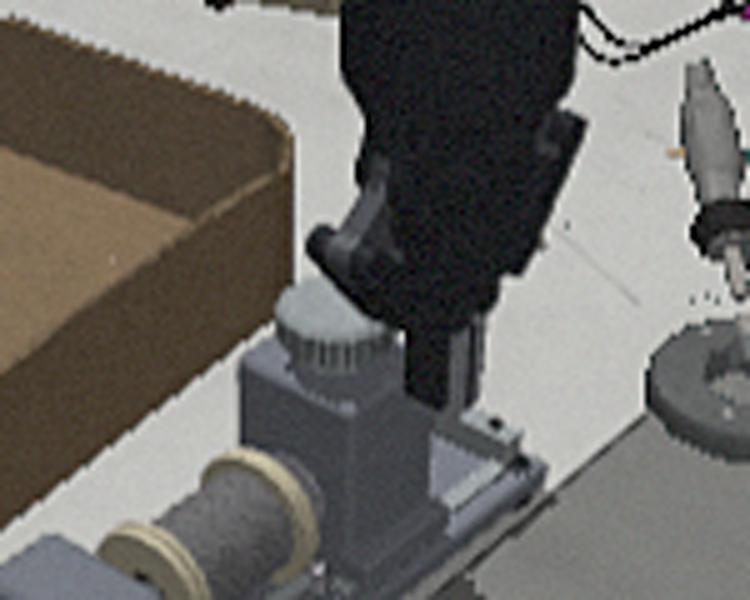

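The top view shows the head at (378,230) of the crop, clear of the gripper, with the index at (383,265). The scene view shows the shut fingertips just to the robot side of the head. Next I'll feel for contact.

>>> {"op": "step_arm", "data": {
  "claw": [0, 0, 0],
  "slide": [
    [0.12, 0, 0.01],
    [0.24, 0, 0.01],
    [0.26, 0, 0.01]
  ],
  "yaw": [0, 0, 0]
}}

```text
time_s: 3.95
eef_pos: [0.399, 0.2869, 0.1033]
ee_rot: [1.211, 1.221, -1.209]
contact_force: [-0.8, -0.4, 0.2]
gripper_width: -0.0001
```

>>> {"op": "step_arm", "data": {
  "claw": [0, 0],
  "slide": [
    [0.025, 0, 0],
    [0.025, 0, 0]
  ],
  "yaw": [0, 0]
}}

```text
time_s: 4.2
eef_pos: [0.3996, 0.2868, 0.103]
ee_rot: [1.209, 1.222, -1.211]
contact_force: [-4.5, 0.8, 2.9]
gripper_width: -0.0001
```

Contact came at x≈0.3995, as computed, and the stiffness is about 3 N/mm. First stroke.

>>> {"op": "step_arm", "data": {
  "claw": [0, 0, 0, 0],
  "slide": [
    [0.035, -0.08, 0],
    [0.035, -0.17, 0],
    [0.035, -0.26, 0],
    [0.035, -0.3, 0]
  ],
  "yaw": [0, 0, 0, 0]
}}

```text
time_s: 4.7
eef_pos: [0.4003, 0.2626, 0.1028]
ee_rot: [1.205, 1.224, -1.212]
contact_force: [-6.3, 0.4, 3.2]
gripper_width: -0.0001
```

Run:
```python
from h import *
s=read_state();print(s["eef_pos"],s["contact_force"])
a,_=capture("top");b,_=capture("scene")
A=cv2.resize(a[265:310,250:305],(550,450),interpolation=2)
B=cv2.resize(b[245:295,325:375],(450,450),interpolation=2);cv2.imwrite("pics/c3.png",np.hstack([A,B])[:,:,::-1][:, :1000] if 0 else cv2.resize(np.hstack([A,B]),(800,360))[...,::-1])
```

```text
[0.40028538 0.26264213 0.10279974] [-6.32972232  0.42935192  3.2285034 ]
```

View pics/c3.png

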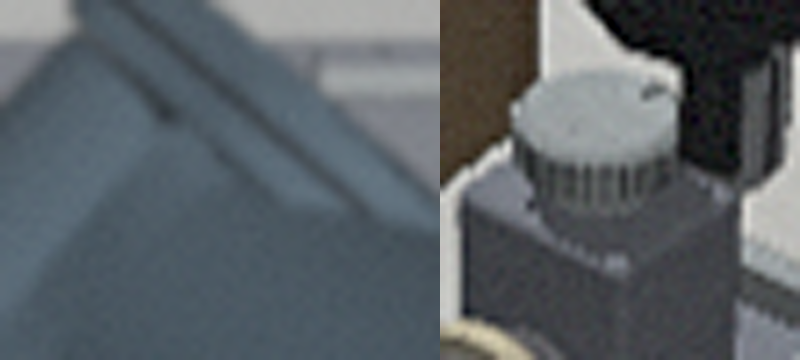

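```bash
cat >> h.py <<'E'
def ang(n,i,c,z=.1155):
    v=(atz(n,*i,z)-atz(n,*c,z))[:2]
    # stand yaw -0.016; 0 = -x dir
    return (np.arctan2(v[1],v[0])+0.016-np.pi)%(2*np.pi), np.hypot(*v)
def look(name):
    b,_=capture("scene")
    cv2.imwrite(name,cv2.resize(b[242:292,320:380],(720,600),interpolation=2)[...,::-1])
    return b
E
python3 - <<'E'
from h import *
print(ang("scene",(354.9,257.8),(346.8,261.7)))
print(ang("scene",(260+475/5,245+90/5),(260+437/5,245+83/5)))
print(ang("top",(180+483/5,255+190/5),(180+479/5,255+157/5)))
E
```

```text
(np.float64(1.4159777044384958), np.float64(0.019524881038020123))
(np.float64(0.3950826697490397), np.float64(0.014059828075540327))
(np.float64(0.12874299715983817), np.float64(0.013897759795916698))
```

The index line at (355,258) gives about 1.35 rad after the first stroke, and 1.1 rad was expected from the stroke. It rolls without slip, so I'll repeat it.

>>> {"op": "step_arm", "data": {
  "claw": [0, 0, 0, 0, 0],
  "slide": [
    [-0.1, 0, 0.01],
    [-0.1, 0.2, 0.01],
    [-0.1, 0.36, 0.01],
    [-0.03, 0.36, 0.01],
    [0.02, 0.36, 0.01]
  ],
  "yaw": [0, 0, 0, 0, 0]
}}

```text
time_s: 5.42
eef_pos: [0.4017, 0.2912, 0.1033]
ee_rot: [1.205, 1.225, -1.214]
contact_force: [-9.6, 4.5, 2.7]
gripper_width: 0.0001
```

>>> {"op": "step_arm", "data": {
  "claw": [0, 0, 0, 0, 0],
  "slide": [
    [0.035, -0.08, 0],
    [0.035, -0.16, 0],
    [0.035, -0.24, 0],
    [0.035, -0.32, 0],
    [0.035, -0.36, 0]
  ],
  "yaw": [0, 0, 0, 0, 0]
}}

```text
time_s: 6.05
eef_pos: [0.4009, 0.2611, 0.1028]
ee_rot: [1.199, 1.227, -1.22]
contact_force: [-8.2, -0.7, 6.5]
gripper_width: -0.0001
```

>>> {"op": "step_arm", "data": {
  "claw": [0, 0, 0, 0, 0],
  "slide": [
    [-0.1, 0, 0.01],
    [-0.1, 0.2, 0.01],
    [-0.1, 0.36, 0.01],
    [-0.03, 0.36, 0.01],
    [0.02, 0.36, 0.01]
  ],
  "yaw": [0, 0, 0, 0, 0]
}}

```text
time_s: 6.68
eef_pos: [0.4015, 0.2907, 0.1034]
ee_rot: [1.197, 1.229, -1.221]
contact_force: [-11.0, 4.2, 4.3]
gripper_width: 0.0004
```

Run:
```python
from h import *
look("pics/d1.png")
```

```text
(no output)
```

View pics/d1.png

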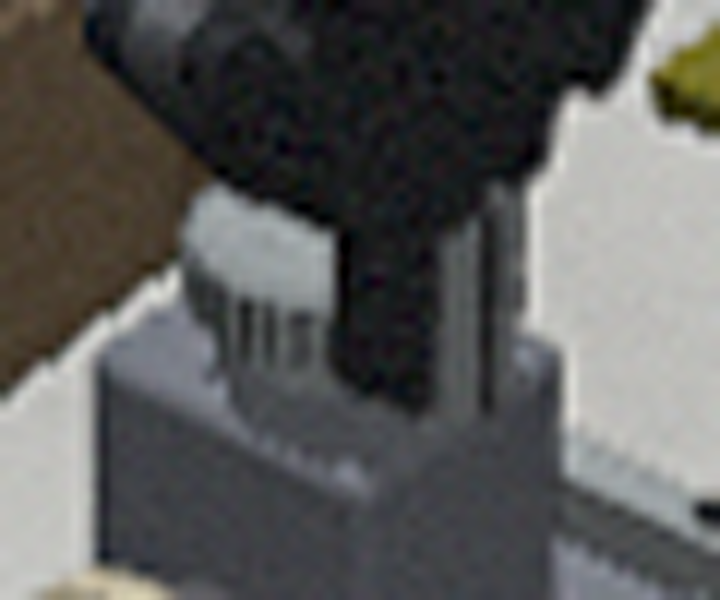

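>>> {"op": "step_arm", "data": {
  "claw": [0, 0, 0, 0, 0],
  "slide": [
    [0.02, -0.08, 0],
    [0.02, -0.16, 0],
    [0.02, -0.24, 0],
    [0.02, -0.32, 0],
    [0.02, -0.36, 0]
  ],
  "yaw": [0, 0, 0, 0, 0]
}}

```text
time_s: 7.35
eef_pos: [0.4007, 0.261, 0.103]
ee_rot: [1.193, 1.231, -1.225]
contact_force: [-5.6, 0.5, 2.8]
gripper_width: -0.0003
```

Run:
```python
from h import *
look("pics/d2.png")
print(cv2.Rodrigues(read_state()["ee_rot"])[0].round(3).tolist())
```

```text
[[-0.026, 1.0, 0.004], [0.0, 0.004, -1.0], [-1.0, -0.026, -0.0]]
```

View pics/d2.png

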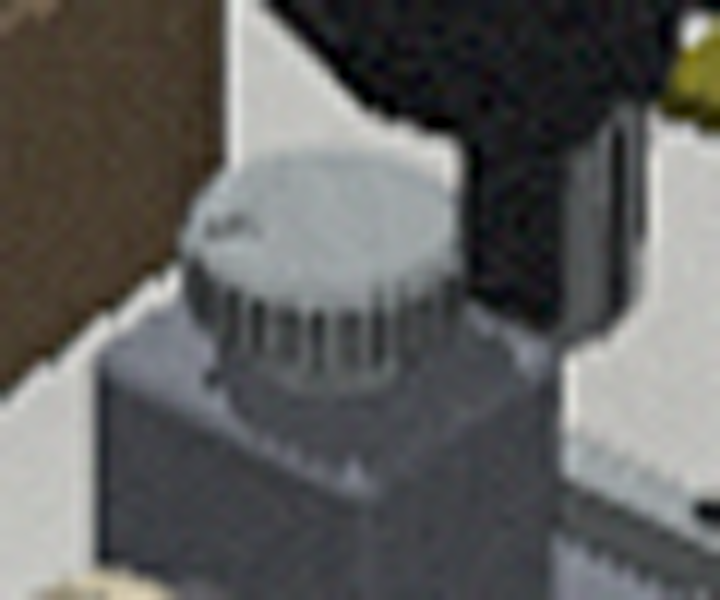

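Run:
```python
from h import *
print(ang("scene",(320+228/12,242+225/12),(320+324/12,242+230/12)))
```

```text
(np.float64(3.764627021343236), np.float64(0.014306717714954521))
```

The index at (339,261) gives 3.76 rad, so each stroke turns the screw about 1.25 rad. I'll continue.

>>> {"op": "step_arm", "data": {
  "claw": [0, 0, 0, 0, 0],
  "slide": [
    [-0.1, 0, 0.01],
    [-0.1, 0.2, 0.01],
    [-0.1, 0.36, 0.01],
    [-0.03, 0.36, 0.01],
    [0.01, 0.36, 0.01]
  ],
  "yaw": [0, 0, 0, 0, 0]
}}

```text
time_s: 8.02
eef_pos: [0.401, 0.2901, 0.1036]
ee_rot: [1.193, 1.233, -1.226]
contact_force: [-8.0, 3.4, 3.4]
gripper_width: -0.0
```

>>> {"op": "step_arm", "data": {
  "claw": [0, 0, 0, 0, 0],
  "slide": [
    [0.025, -0.08, 0],
    [0.025, -0.16, 0],
    [0.025, -0.24, 0],
    [0.025, -0.32, 0],
    [0.025, -0.36, 0]
  ],
  "yaw": [0, 0, 0, 0, 0]
}}

```text
time_s: 8.65
eef_pos: [0.4009, 0.2603, 0.1033]
ee_rot: [1.189, 1.234, -1.23]
contact_force: [-4.7, -0.1, 3.7]
gripper_width: 0.0002
```

>>> {"op": "step_arm", "data": {
  "claw": [0, 0, 0, 0, 0],
  "slide": [
    [-0.1, 0, 0.01],
    [-0.1, 0.2, 0.01],
    [-0.1, 0.36, 0.01],
    [-0.03, 0.36, 0.01],
    [0.01, 0.36, 0.01]
  ],
  "yaw": [0, 0, 0, 0, 0]
}}

```text
time_s: 9.28
eef_pos: [0.4009, 0.2899, 0.104]
ee_rot: [1.188, 1.236, -1.23]
contact_force: [-8.7, 3.8, 3.5]
gripper_width: 0.0
```

>>> {"op": "step_arm", "data": {
  "claw": [0, 0, 0, 0, 0],
  "slide": [
    [0.025, -0.08, 0],
    [0.025, -0.16, 0],
    [0.025, -0.24, 0],
    [0.025, -0.32, 0],
    [0.025, -0.36, 0]
  ],
  "yaw": [0, 0, 0, 0, 0]
}}

```text
time_s: 9.9
eef_pos: [0.4009, 0.2602, 0.1037]
ee_rot: [1.185, 1.238, -1.234]
contact_force: [-4.6, 0.1, 3.7]
gripper_width: -0.0004
```

Run:
```python
from h import *
look("pics/d3.png")
print(cv2.Rodrigues(read_state()["ee_rot"])[0].round(3).tolist())
```

```text
[[-0.037, 0.999, 0.005], [-0.003, 0.005, -1.0], [-0.999, -0.037, 0.003]]
```

View pics/d3.png

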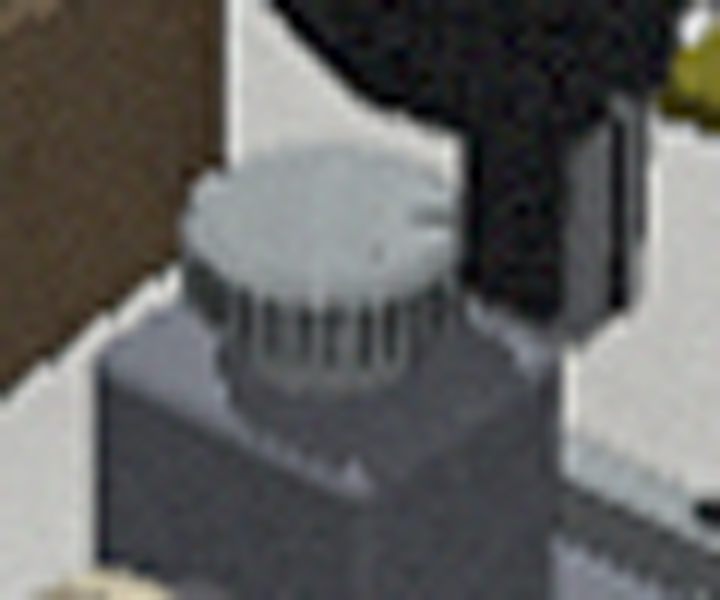

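Run:
```python
from h import *
print(ang("scene",(320+430/12,242+216/12),(320+322/12,242+222/12),.117))
```

```text
(np.float64(0.8156282861116244), np.float64(0.016173579154349114))
```

The index at (356,260) gives about 2π + 0.75 ≈ 7.0 rad, which matches the rolled distance. Two more strokes, then another look.

>>> {"op": "step_arm", "data": {
  "claw": [0, 0, 0, 0, 0],
  "slide": [
    [-0.1, 0, 0.02],
    [-0.1, 0.2, 0.02],
    [-0.1, 0.36, 0.02],
    [-0.03, 0.36, 0.02],
    [0.01, 0.36, 0.02]
  ],
  "yaw": [0, 0, 0, 0, 0]
}}

```text
time_s: 10.58
eef_pos: [0.4008, 0.2895, 0.105]
ee_rot: [1.184, 1.239, -1.235]
contact_force: [-9.7, 4.1, 4.0]
gripper_width: -0.0002
```

>>> {"op": "step_arm", "data": {
  "claw": [0, 0, 0, 0, 0],
  "slide": [
    [0.025, -0.08, 0],
    [0.025, -0.16, 0],
    [0.025, -0.24, 0],
    [0.025, -0.32, 0],
    [0.025, -0.36, 0]
  ],
  "yaw": [0, 0, 0, 0, 0]
}}

```text
time_s: 11.2
eef_pos: [0.401, 0.2598, 0.1047]
ee_rot: [1.181, 1.241, -1.238]
contact_force: [-4.4, 0.3, 2.3]
gripper_width: 0.0001
```

>>> {"op": "step_arm", "data": {
  "claw": [0, 0, 0, 0, 0],
  "slide": [
    [-0.1, 0, 0.02],
    [-0.1, 0.2, 0.02],
    [-0.1, 0.36, 0.02],
    [-0.03, 0.36, 0.02],
    [0.01, 0.36, 0.02]
  ],
  "yaw": [0, 0, 0, 0, 0]
}}

```text
time_s: 11.82
eef_pos: [0.4008, 0.2896, 0.1062]
ee_rot: [1.18, 1.243, -1.239]
contact_force: [-9.1, 3.9, 4.1]
gripper_width: 0.0002
```

>>> {"op": "step_arm", "data": {
  "claw": [0, 0, 0, 0, 0],
  "slide": [
    [0.025, -0.08, 0],
    [0.025, -0.16, 0],
    [0.025, -0.24, 0],
    [0.025, -0.32, 0],
    [0.025, -0.36, 0]
  ],
  "yaw": [0, 0, 0, 0, 0]
}}

```text
time_s: 12.45
eef_pos: [0.401, 0.2598, 0.1059]
ee_rot: [1.177, 1.244, -1.242]
contact_force: [-4.9, -0.2, 2.5]
gripper_width: -0.0
```

Run:
```python
from h import *
look("pics/d4.png")
```

```text
(no output)
```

View pics/d4.png

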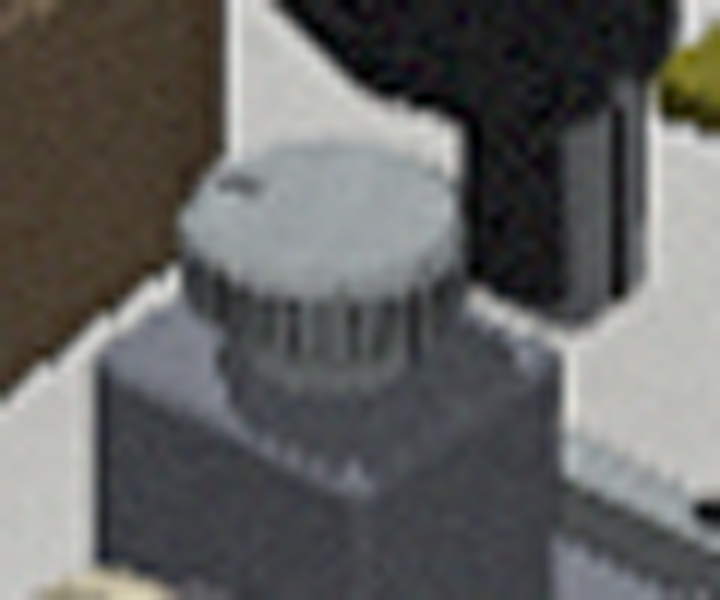

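Run:
```python
from h import *
for c in((321,220),(321,214)):print(ang("scene",(320+238/12,242+183/12),(320+c[0]/12,242+c[1]/12),.118))
# model: project index for angles at head centre
C=np.array([.4325,.275])
for th in (3.0,3.2,3.4,3.6):
  p=C+.015*np.array([np.cos(np.pi+th-.016),np.sin(np.pi+th-.016)])
  q=proj("scene",[[*p,.1178],[*C,.1178]]);print(th,((q-[320,242])*12).round(0).tolist())
```

```text
(np.float64(3.171535196383393), np.float64(0.0157005806655553))
(np.float64(3.257324158557209), np.float64(0.014774949408529584))
3.0 [[256.0, 157.0], [323.0, 198.0]]
3.2 [[242.0, 164.0], [323.0, 198.0]]
3.4 [[232.0, 174.0], [323.0, 198.0]]
3.6 [[225.0, 184.0], [323.0, 198.0]]
```

The index at (340,257) gives about 9.45 to 9.5 rad. Two more strokes with light pressing.

>>> {"op": "step_arm", "data": {
  "claw": [0, 0, 0, 0, 0],
  "slide": [
    [-0.1, 0, 0.01],
    [-0.1, 0.2, 0.01],
    [-0.1, 0.36, 0.01],
    [-0.03, 0.36, 0.01],
    [0.005, 0.36, 0.01]
  ],
  "yaw": [0, 0, 0, 0, 0]
}}

```text
time_s: 13.12
eef_pos: [0.4007, 0.2893, 0.1065]
ee_rot: [1.176, 1.246, -1.243]
contact_force: [-9.3, 4.9, 3.4]
gripper_width: -0.0002
```

>>> {"op": "step_arm", "data": {
  "claw": [0, 0, 0, 0, 0],
  "slide": [
    [0.025, -0.08, 0],
    [0.025, -0.16, 0],
    [0.025, -0.24, 0],
    [0.025, -0.32, 0],
    [0.025, -0.36, 0]
  ],
  "yaw": [0, 0, 0, 0, 0]
}}

```text
time_s: 13.75
eef_pos: [0.401, 0.2597, 0.1062]
ee_rot: [1.173, 1.247, -1.246]
contact_force: [-4.2, 0.0, 2.1]
gripper_width: 0.0001
```

>>> {"op": "step_arm", "data": {
  "claw": [0, 0, 0, 0, 0],
  "slide": [
    [-0.1, 0, 0.01],
    [-0.1, 0.2, 0.01],
    [-0.1, 0.36, 0.01],
    [-0.03, 0.36, 0.01],
    [0.005, 0.36, 0.01]
  ],
  "yaw": [0, 0, 0, 0, 0]
}}

```text
time_s: 14.38
eef_pos: [0.4006, 0.2895, 0.1069]
ee_rot: [1.172, 1.249, -1.247]
contact_force: [-7.6, 3.7, 2.6]
gripper_width: -0.0002
```

>>> {"op": "step_arm", "data": {
  "claw": [0, 0, 0, 0, 0],
  "slide": [
    [0.025, -0.08, 0],
    [0.025, -0.16, 0],
    [0.025, -0.24, 0],
    [0.025, -0.32, 0],
    [0.025, -0.36, 0]
  ],
  "yaw": [0, 0, 0, 0, 0]
}}

```text
time_s: 15.0
eef_pos: [0.4009, 0.2597, 0.1066]
ee_rot: [1.169, 1.251, -1.25]
contact_force: [-3.7, 0.7, 1.7]
gripper_width: 0.0001
```

Run:
```python
from h import *
look("pics/d5.png")
```

```text
(no output)
```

View pics/d5.png

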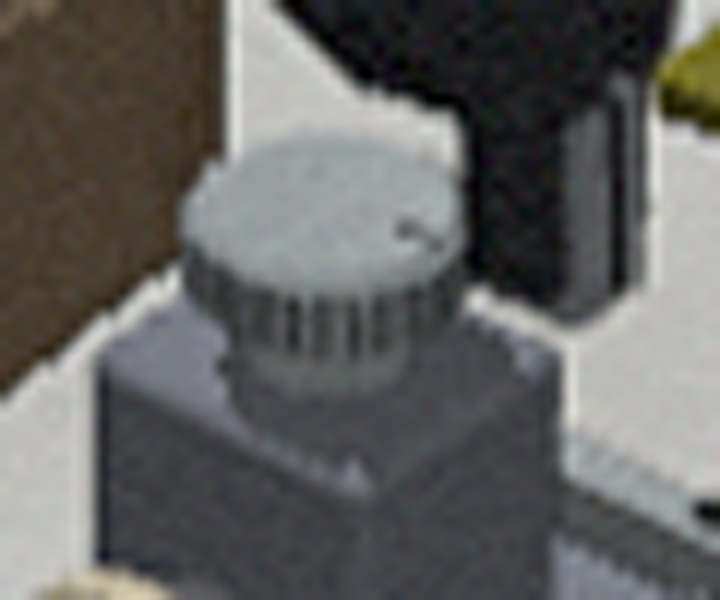

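Run:
```python
from h import *
for c in((321,218),(321,212)):print(ang("scene",(320+418/12,242+232/12),(320+c[0]/12,242+c[1]/12),.1185))
```

```text
(np.float64(0.46073393160010667), np.float64(0.014685821838566543))
(np.float64(0.35746094333503997), np.float64(0.01512820642866131))
```

>>> {"op": "step_arm", "data": {
  "claw": [0, 0, 0, 0],
  "slide": [
    [-0.2, 0, 0],
    [-0.35, 0.3, 0.4],
    [-0.35, 0.8, 0.9],
    [-0.35, 0.8, 0.9]
  ],
  "yaw": [0, 0, 0, 0]
}}

```text
time_s: 15.55
eef_pos: [0.3739, 0.3281, 0.1816]
ee_rot: [1.174, 1.253, -1.24]
contact_force: [0.0, -0.1, -0.7]
gripper_width: 0.0003
```

Run:
```python
from h import *
print(read_state()["qpos"].round(2))
look("pics/e1.png")
a,_=capture("top")
cv2.imwrite("pics/e2.png",cv2.resize(a[255:325,235:325],(772,600),interpolation=2)[...,::-1])
```

```text
[-0.5   0.39 -0.36  1.93  0.12  0.88 -2.47]
```

View pics/e1.png

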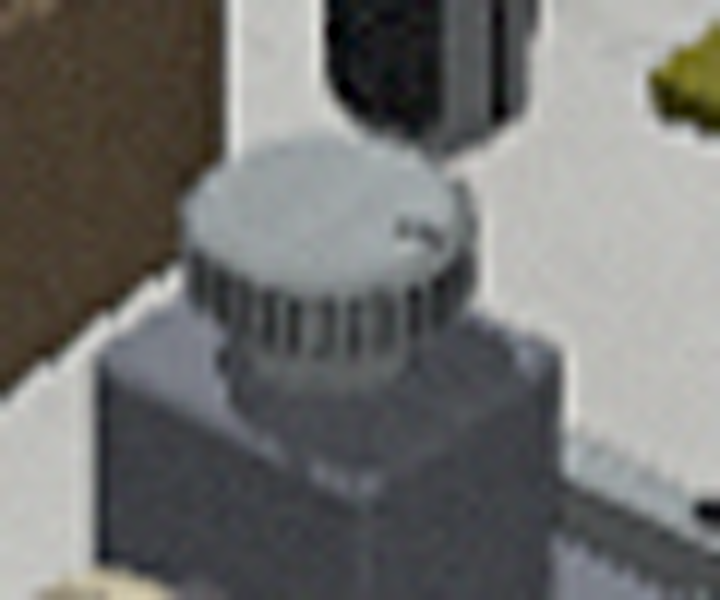

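View pics/e2.png

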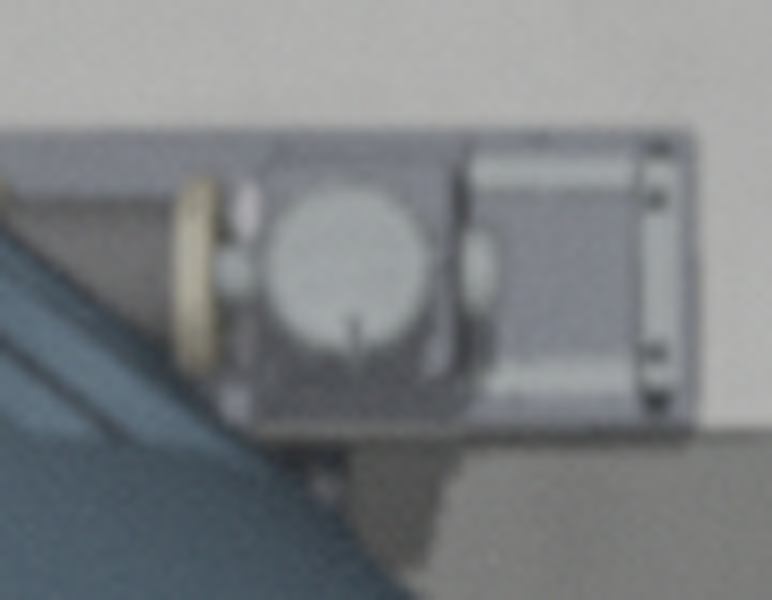

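The top view shows the index at (354,332) and the centre at (347,267), so the line points at the witness side: 2 turns + ~0.1 rad. The knuckles widen just above the fingertips, so before pushing I'll turn the jaw axis across the winder (+90°) to keep them clear of the head.

>>> {"op": "step_arm", "data": {
  "claw": [0, 0, 0, 0, 0],
  "slide": [
    [0.1, 0.02, 0],
    [0.3, 0.05, 0],
    [0.5, 0.08, 0],
    [0.73, 0.1, 0],
    [0.73, 0.1, 0]
  ],
  "yaw": [0.11, 0.22, 0.33, 0.44, 0.55]
}}

```text
time_s: 16.27
eef_pos: [0.4324, 0.3288, 0.1768]
ee_rot: [0.498, 1.514, -0.593]
contact_force: [0.4, 0.1, -0.2]
gripper_width: -0.0001
```

>>> {"op": "step_arm", "data": {
  "claw": [0, 0, 0, 0, 0],
  "slide": [
    [0, 0, 0],
    [0, 0, 0],
    [0, 0, 0],
    [0, 0, 0],
    [0, 0, 0]
  ],
  "yaw": [0.11, 0.22, 0.33, 0.44, 0.44]
}}

```text
time_s: 16.9
eef_pos: [0.4319, 0.327, 0.1755]
ee_rot: [-0.043, 1.564, -0.055]
contact_force: [-0.1, 0.4, 0.8]
gripper_width: 0.0001
```

Run:
```python
from h import *
s=read_state();print(s["eef_pos"],s["qpos"].round(2),cv2.Rodrigues(s["ee_rot"])[0].round(3).tolist())
```

```text
[0.43187582 0.32702096 0.17547711] [-0.28  0.52 -0.64  1.82  0.43  0.98 -1.12] [[0.006, 0.008, 1.0], [-0.062, 0.998, -0.007], [-0.998, -0.062, 0.006]]
```

>>> {"op": "step_arm", "data": {
  "claw": [0, 0, 0],
  "slide": [
    [0, 0.03, -0.4],
    [0, 0.03, -0.85],
    [0, 0.03, -0.85]
  ],
  "yaw": [0, 0, 0]
}}

```text
time_s: 17.27
eef_pos: [0.4302, 0.327, 0.1049]
ee_rot: [-0.044, 1.569, -0.061]
contact_force: [-0.8, -0.2, 0.3]
gripper_width: 0.0002
```

Run:
```python
from h import *
b,_=capture("scene")
cv2.imwrite("pics/f1.png",cv2.resize(b[210:340,270:420],(692,600),interpolation=2)[...,::-1])
```

```text
(no output)
```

View pics/f1.png

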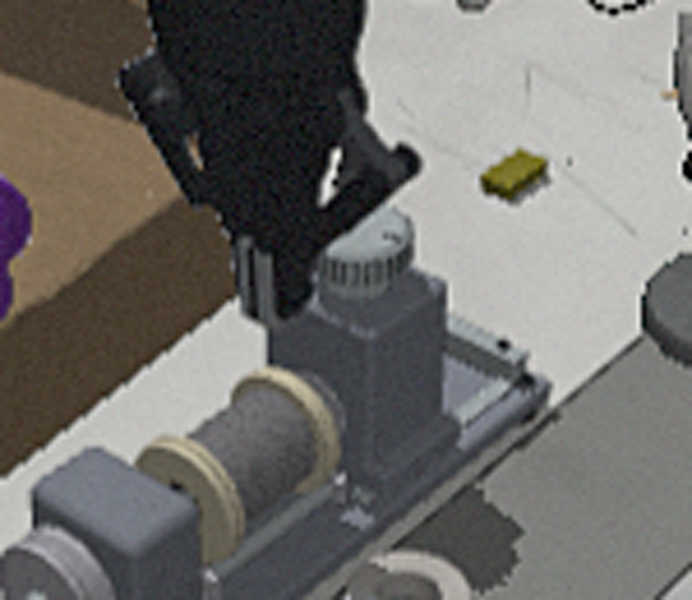

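The scene view shows the shut tips at (270,310), just in front of the block and above the near flange. I'll lower the tip to z≈0.081.

>>> {"op": "step_arm", "data": {
  "claw": [0, 0, 0],
  "slide": [
    [0.02, 0.03, -0.15],
    [0.02, 0.03, -0.28],
    [0.02, 0.03, -0.29]
  ],
  "yaw": [0, 0, 0]
}}

```text
time_s: 17.7
eef_pos: [0.4325, 0.3304, 0.0829]
ee_rot: [-0.043, 1.567, -0.059]
contact_force: [0.1, -0.0, 0.1]
gripper_width: -0.0005
```

>>> {"op": "step_arm", "data": {
  "claw": [0, 0, 0],
  "slide": [
    [0.02, -0.1, 0],
    [0.02, -0.2, 0],
    [0.02, -0.25, 0]
  ],
  "yaw": [0, 0, 0]
}}

```text
time_s: 18.08
eef_pos: [0.4345, 0.311, 0.0833]
ee_rot: [-0.04, 1.566, -0.057]
contact_force: [1.0, 7.3, -5.1]
gripper_width: -0.0002
```

Contact came at tip y≈0.311, so the face is at 0.300 as expected. Now the push.

>>> {"op": "step_arm", "data": {
  "claw": [0, 0, 0, 0, 0],
  "slide": [
    [0, -0.08, 0],
    [0, -0.16, 0],
    [-0.005, -0.24, 0],
    [-0.007, -0.32, 0],
    [-0.007, -0.32, 0]
  ],
  "yaw": [0, 0, 0, 0, 0]
}}

```text
time_s: 18.7
eef_pos: [0.4341, 0.2879, 0.0838]
ee_rot: [-0.037, 1.565, -0.052]
contact_force: [0.4, 6.4, -4.5]
gripper_width: 0.0001
```

>>> {"op": "step_arm", "data": {
  "claw": [0, 0, 0, 0, 0],
  "slide": [
    [0, -0.08, 0],
    [0, -0.14, 0],
    [-0.005, -0.2, 0],
    [-0.005, -0.25, 0],
    [-0.005, -0.25, 0]
  ],
  "yaw": [0, 0, 0, 0, 0]
}}

```text
time_s: 19.32
eef_pos: [0.4339, 0.2709, 0.0843]
ee_rot: [-0.033, 1.564, -0.047]
contact_force: [1.0, 6.9, -4.9]
gripper_width: -0.0
```

>>> {"op": "step_arm", "data": {
  "claw": [0, 0, 0],
  "slide": [
    [-0.01, -0.04, 0],
    [-0.01, -0.07, 0],
    [-0.01, -0.09, 0]
  ],
  "yaw": [0, 0, 0]
}}

```text
time_s: 19.7
eef_pos: [0.4336, 0.2675, 0.0849]
ee_rot: [-0.029, 1.561, -0.039]
contact_force: [1.8, 9.2, -6.9]
gripper_width: 0.0002
```

>>> {"op": "step_arm", "data": {
  "claw": [0, 0, 0],
  "slide": [
    [0, -0.03, 0],
    [0, -0.06, 0],
    [0, -0.06, 0]
  ],
  "yaw": [0, 0, 0]
}}

```text
time_s: 20.08
eef_pos: [0.4336, 0.2663, 0.0854]
ee_rot: [-0.025, 1.56, -0.033]
contact_force: [0.6, 9.4, -5.4]
gripper_width: 0.0
```

>>> {"op": "step_arm", "data": {
  "claw": [0, 0, 0],
  "slide": [
    [0, -0.05, -0.01],
    [0, -0.08, -0.02],
    [0, -0.08, -0.02]
  ],
  "yaw": [0, 0, 0]
}}

```text
time_s: 20.45
eef_pos: [0.4337, 0.2663, 0.0854]
ee_rot: [-0.019, 1.557, -0.022]
contact_force: [-2.7, 12.8, 0.4]
gripper_width: -0.0002
```

>>> {"op": "step_arm", "data": {
  "claw": [0, 0, 0],
  "slide": [
    [0, -0.05, 0],
    [0, -0.09, 0],
    [0, -0.09, 0]
  ],
  "yaw": [0, 0, 0]
}}

```text
time_s: 20.82
eef_pos: [0.4337, 0.2662, 0.0864]
ee_rot: [-0.012, 1.555, -0.009]
contact_force: [0.6, 15.8, -8.6]
gripper_width: -0.0004
```

The tip is no longer moving at y=0.2662 (44.8 mm of travel) and the force rises to 15.8 N, so the tailstock is on its stop. I'll back off and check.

>>> {"op": "step_arm", "data": {
  "claw": [0, 0, 0, 0, 0],
  "slide": [
    [0, 0.15, 0],
    [0, 0.3, 0.1],
    [0, 0.4, 0.5],
    [0, 0.4, 1],
    [0, 0.4, 1]
  ],
  "yaw": [0, 0, 0, 0, 0]
}}

```text
time_s: 21.45
eef_pos: [0.4354, 0.2997, 0.1697]
ee_rot: [-0.01, 1.55, -0.007]
contact_force: [0.3, -0.5, -0.9]
gripper_width: 0.0001
```

>>> {"op": "step_arm", "data": {
  "claw": [0, 0, 0, 0],
  "slide": [
    [-0.2, 0.3, 0.3],
    [-0.4, 0.7, 0.5],
    [-0.6, 1, 0.6],
    [-0.6, 1, 0.6]
  ],
  "yaw": [0, 0, 0, 0]
}}

```text
time_s: 21.95
eef_pos: [0.3856, 0.3818, 0.2181]
ee_rot: [-0.012, 1.55, -0.003]
contact_force: [0.5, -1.2, 0.0]
gripper_width: -0.0001
```

Run:
```python
from h import *
b,_=capture("scene");a,_=capture("top")
cv2.imwrite("pics/g1.png",cv2.resize(b[230:380,250:420],(680,600),interpolation=2)[...,::-1])
cv2.imwrite("pics/g2.png",cv2.resize(a[245:345,180:340],(800,500),interpolation=2)[...,::-1])
```

```text
(no output)
```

View pics/g1.png

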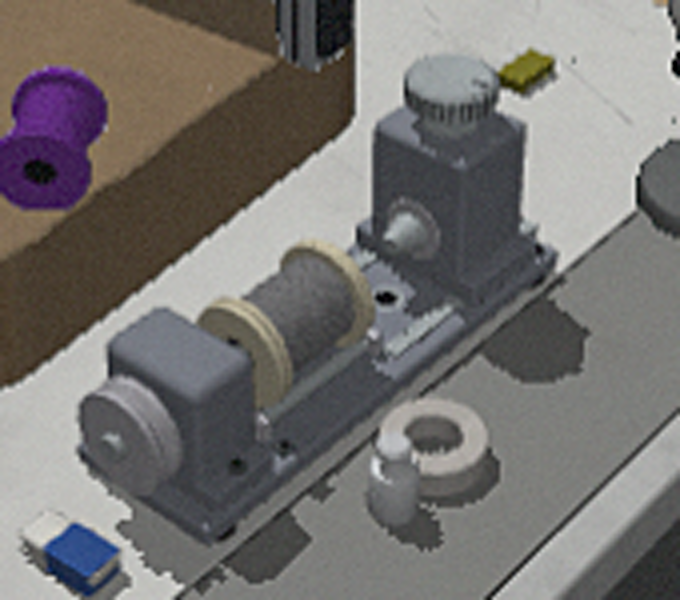

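View pics/g2.png

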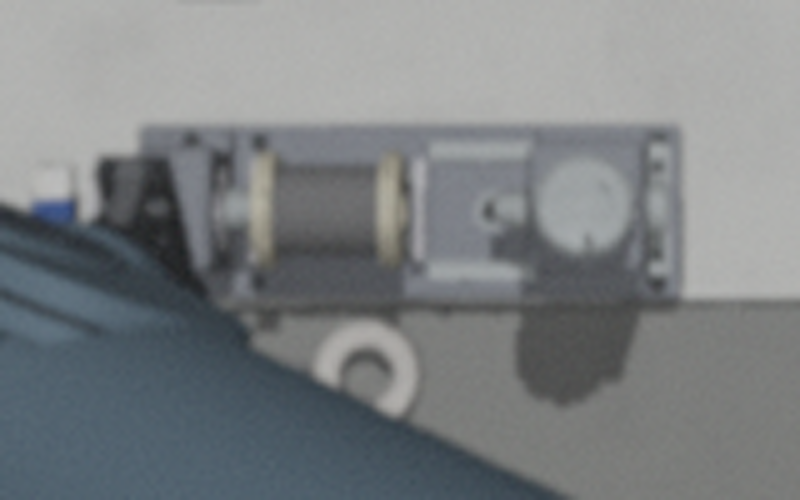

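The tailstock sits against the end bar. The head centre moved from (275.8,286) to (296.8,286). The index at (588,242) of the crop still points to -x. The spool flanges are unchanged at crop columns 262 and 392, and the ring, weight and eraser have not moved. Handing in.

Run:
```python
from h import *
print(atz("top",180+584/5,245+205/5,.1185),read_state()["contact_force"])
print(hand_in())
```

```text
[0.43328618 0.23080726 0.1185    ] [-0.00778123 -0.00299246  0.33755926]
the job is handed in; nothing more can be done
None
```

I unscrewed the locking screw by about two full turns and pushed the tailstock back against its end stop. The job was handed in at about 22 s of the 70 s allowed.

- **Screw:** I rolled the shut fingertips along the rim in nine short strokes from the robot's side, pressing mostly with 4 to 11 N. Seen from the top, the index line was about 0.1 rad past the witness direction after two turns, so roughly 12.6 to 12.7 rad. The rolled distance adds up to about 12.2 rad. The scene camera read up to 0.46 rad past two turns, but it is the less certain of the two views. All three are well within the quarter turn.
- **Tailstock:** I pushed the front face with the shut fingertips. It moved 44.8 mm by the tip, then stopped while the force rose to about 16 N. The top camera put the head's travel at about 44 mm, and the picture shows the block up against the end bar.
- **Surroundings:** In the last pictures the spool lies unmoved in its cradle. The ring, weight, eraser and olive block look to be where they were. I did not check the green pencil afterwards, but it was well away from the work. At hand-in the arm was clear, with no contact force.

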